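Gauge the contact gap of a board fixture

TASK

Check the gap under the bridge of the aluminium fixture: first lift the board carrier off the fixture's bed and set it down, not drop it, flat in the open grey tray. Then take the wider of the two flat gauges, slide its blade along the bed straight into the gap until the front edge of the bridge stands over the dark band across the blade, and leave it lying there, flat on the bed. Leave everything else where it is.

Things in the scene. Friction and masses are not known exactly. Their poses are not given: they have to be found in the camera images.
- fixture: Fixed aluminium gap fixture. Origin on the table under the gap's mouth, on the centre line; +x points into the gap. Bed 100 mm wide, top at z = 20 mm, x = -140 to 60; negative x is the open lane. A grey bridge 100 mm wide (y) covers x = 0 to 60, top at z = 56; the gap under it is 46 mm wide between two cheeks, 12 mm high (z = 20 to 32), open at both ends, no stop.
- gap_mouth (a point): Centre of the gap's mouth edge at the level of the bed's top: fixture frame (0, 0, 20) mm, same axes.
- carrier: Loose board carrier: black plate 100 (x) x 70 (y) x 8 mm with a green board on it, about 0.2 kg, lying on the fixture's bed in front of the bridge. Origin at the centre of its underside. In its middle an upright aluminium grip fin, 40 mm long in x, 14 mm thick in y, from z = 8 to 50 mm, to pinch across y from above.
- tray: Fixed open grey tray, outside 180 (x) x 140 (y) x 30 mm high, walls and floor 5 mm thick, standing on the table to one side of the fixture. Origin at the centre of its underside, z up.
- gauge: The wider gauge: loose steel blade 170 (x) x 40 (y) x 6 mm, about 0.35 kg, flat on the pad. Origin on the underside, below the middle of its black grip fin; +x points to the tip (tip at x = 115 mm, rear end at -55). Fin: 60 mm long in x, 14 mm thick in y, z = 6 to 48 mm, to pinch across y from above. A dark band 12 mm wide crosses the blade at x = 59 to 71 mm.
- gauge_band (a point): Middle of the dark band, on the underside of the wider gauge: gauge frame (65, 0, 0) mm, same axes.
- gauge_tip (a point): Middle of the tip edge of the wider gauge, on its underside: gauge frame (115, 0, 0) mm, same axes.
- narrow_gauge: Bystander: the other gauge, the same in everything but its blade, only 22 mm wide. On the pad beside the wider one, either side. Same frame.
- pad: Fixed grey pad 210 (x) x 160 (y) x 6 mm on the table on which the two gauges lie, on the other side of the fixture from the tray. Origin at the centre of its underside.
- pen_cup: Bystander: loose amber cup with pens, 72 mm diameter, 140 mm high with the pens. Origin at the centre of its underside.
- bottle: Bystander: loose slim white bottle, 40 mm diameter, 150 mm high, easily knocked over, standing between the fixture and the tray or the pad. Origin at the centre of its underside.
- dial_stand: Fixed dial-indicator stand, base 60 (x) x 44 (y) x 16 mm with a thin column and dial, 175 mm high overall, standing between the fixture and the pad or the tray, on the side where the bottle is not. Carry things over it or round it. Origin at the centre of its underside.
- caliper: Bystander: loose caliper, 190 mm long in x, 14 mm high, lying on the table near the robot. Origin at the middle of its beam, on the underside.

How it is judged:
On the way, in this order (a step that is already met when the one before it is completed fails the run):
1. the carrier is lowered into the tray, to within 20 mm of its floor, while still held by the fingers (x of carrier in the frame of tray between -0.055 and 0.055 m and y of carrier in the frame of tray between -0.035 and 0.035 m and angle between carrier's own z axis and vertical below 0.1 rad and z of carrier in the frame of tray below 0.025 m and contact force between the fingers and carrier above 0.5 N), for 0.04 s.
2. the wider gauge's tip, held by the fingers, has entered the gap (x of gauge_tip in the frame of gap_mouth above 0.008 m and y of gauge_tip in the frame of gap_mouth between -0.006 and 0.006 m and z of gauge_tip in the frame of gap_mouth between -0.003 and 0.008 m and contact force between the fingers and gauge above 0.5 N), for 0.05 s.
At the end, for the whole second after the job is handed in: Wider gauge released, at rest, flat on the bed (tilt < 0.06 rad, height within 3 mm), in the gap within 6 mm sideways and 0.12 rad; bridge front edge within 7 mm of the dark band's middle. Carrier at rest, flat on the tray floor (tilt < 0.1 rad), its middle within 55 mm (x), 35 mm (y) of the tray's (x of gauge_band in the frame of gap_mouth between -0.007 and 0.007 m and y of gauge_band in the frame of gap_mouth between -0.006 and 0.006 m and z of gauge_band in the frame of gap_mouth between -0.003 and 0.003 m and y of gauge_tip in the frame of gap_mouth between -0.006 and 0.006 m and x of gauge_tip in the frame of gap_mouth above 0.03 m and angle between the x axis of gauge and the x axis of fixture, either way round below 0.12 rad and angle between gauge's own z axis and vertical below 0.06 rad and linear speed of each of gauge, carrier below 0.02 m/s and x of carrier in the frame of tray between -0.055 and 0.055 m and y of carrier in the frame of tray between -0.035 and 0.035 m and angle between carrier's own z axis and vertical below 0.1 rad and z of carrier in the frame of tray below 0.009 m); the robot touches nothing.
It fails at once if the narrow gauge is moved by more than 25 mm (distance of narrow_gauge from where it was at the start of the episode above 0.025 m).
It fails at once if the pen cup is moved by more than 25 mm (distance of pen_cup from where it was at the start of the episode above 0.025 m).
It fails at once if the bottle is moved by more than 25 mm (distance of bottle from where it was at the start of the episode above 0.025 m).
It fails at once if the caliper is moved by more than 25 mm (distance of caliper from where it was at the start of the episode above 0.025 m).
It also fails if it takes over 66 s, if anything falls off the work surface, if the arm or the gripper's body presses on something with over 40 N, if the wrist force passes 120 N, or if a joint passes its speed limit or range.

ROBOT

A 6-joint arm with a two-finger parallel gripper is mounted at the origin on the work surface. World frame = base frame: x ahead of the robot, y to its left, z up, the work surface at z = 0. Lengths are in m, angles in rad, forces in N, time in s.
With the tool pointing down it reaches from about 0.35 to 0.775 m from the base axis. Payload 7.3 kg.
Tool frame: the origin (TCP) lies midway between the tips of the shut fingers; the grasp point (between the pads) lies 19 mm behind it (robot.grip_depth is the z of the grasp point in the tool frame, in m); z points along the fingers, y is the line along which they close (so a half turn about z gives the same grasp; the last joint's range is limited). The gripper opens to 92 mm and grips with 3 to 60 N. Pads are 19 mm wide; open, the fingers measure 130 mm over their backs; the gripper's body (75 mm by 190 mm) begins 47 mm behind the grasp point.
Start: joints at [0.996, 0.342, 1.524, -0, 1.275, -0.146], TCP at [0.218, 0.477, 0.191] pointing down, gripper open.
Joint ranges: [-2.53, 2.53], [-0.77, 2.02], [0.04, 2.7], [-1, 4.14], [0.28, 2.66], [-3.11, 3.11]. Speed limits (rad/s): [2.57, 2.57, 3.14, 3.14, 3.14, 3.14].

INTERFACE

Orientations are given as [roll, pitch, yaw] about the fixed x, y, z axes, in that order (R = Rz(yaw) Ry(pitch) Rx(roll)).
In Python, from cell import robot, viewer gives the robot as it stands.
- The arm moves only by the tool step_arm, never from a script. Its argument "increments" is a list of rows, each an object with "delta_pos": the shift along the tool's x, y, z in cm, a list of three; "dr": the turn, a rotation vector about the tool's x, y, z in degrees, a list of three; "fingers": the closure, from -1 (fully open) to 1 (shut), so that 0 is half open. In form: [{"delta_pos": [tx, ty, tz], "dr": [wx, wy, wz], "fingers": fingers}, ...]. A call has exactly 5 rows; each row is the pose to reach, as a shift and turn from the pose commanded when the call began, along the tool's axes at that moment; what a row does not reach only later rows make up. A row lasts 1/8 s, in which the tool goes at most 62.5 mm and 10.7 degrees, less where a joint would pass 70% of its speed; a pose out of reach is approached as far as the arm can. A call with a gripper value outside its range is refused whole. The fingers move at their own pace and stop on an object; "newtons" is the grip in N (left out, the last holds). Time passes only in rows, so rows that repeat a pose let the fingers close, or fill a call up. It gives the time, the measured TCP pose, the force, the opening and the grip force at its end, in the units of the state.
- robot.observe(): the state, without advancing time (a new reading comes with each control period).
- viewer.read_camera(name): name is "scene" or "top" or "wrist"; returns the picture (420x560x3 uint8, red, green, blue); there is no depth.
- viewer.camera_params(name): a dict with "K" (3x3 intrinsics, pixels), "k1" (the pictures are not rectified: a ray, as slopes to the right and down, at radius r is drawn at 1 + k1 r^2 times it, then the intrinsics apply), "T" (4x4, takes a point from camera to world coordinates). Camera axes: x right, y down, z forward; pixel columns grow to the right and rows downward; lengths in m; the calibration is good to about 2 mm. A picture is of the moment at which its call begins: read the wrist's pose just before it. camera_params takes no time and is no camera call; for the wrist camera it gives the pose at the moment of the call.
- robot.hand_in(): hands the job in; it is judged then, once.
The state is a dict: "time": time; "qpos": joint angles; "qvel": joint speeds; "joint_efforts": joint torques, N m; "tool_pos": TCP position; "tool_rot": TCP orientation; "contact_force": force on the tool from outside, world axes, zero at the start; "torque": the same for the moment, N m; "opening": finger opening in m; "grip_force": force on a finger pad.
Only numpy, scipy, OpenCV 4.12 (cv2) and the standard library are available. Lean on these libraries where they do the work, as an engineer would, in place of code of your own. Each camera call takes 0.05 s, during which the arm holds its last target. There are 200 camera calls.

## Working session

There is one attempt and no reset: what is moved stays moved. The work goes in short steps, Python scripts to look and compute and a tool call to move; the robot and the scene stay as the last step left them, time stands still between calls to the robot, and variables do not carry over. Pictures are saved under pics/ and viewed, at most 10 in all, crops included, and the job is handed in when it is done.

Besides the shell and the picture viewer there is one more tool, called after ">>>" as name(argument=value, ...), one argument or row to a line, values as JSON. step_arm: Moves the arm, as the interface text tells. Its arguments: {"type":"object","properties":{"increments":{"type":"array"},"newtons":{"type":"number"}},"required":["increments"]}

```bash
mkdir -p pics; python3 - <<'E'
from cell import robot, viewer
import cv2
for n in ("top","scene"):
    cv2.imwrite(f"pics/{n}0.png",viewer.read_camera(n)[:,:,::-1])
    p=viewer.camera_params(n); print(n,p["K"],p["k1"],p["T"])
print(robot.observe())
E
```

```text
top [[489.58520525   0.         272.34584416]
 [  0.         489.58520525 213.57758393]
 [  0.           0.           1.        ]] 0.035110042794337805 [[-0.00437509 -0.99240194  0.12296038  0.45776493]
 [-0.99988407  0.00613473  0.01393569  0.00558827]
 [-0.01458413 -0.12288515 -0.99231373  1.07269873]
 [ 0.          0.          0.          1.        ]]
scene [[457.73287742   0.         285.86627293]
 [  0.         457.73287742 210.63930863]
 [  0.           0.           1.        ]] -0.04922784446313602 [[-0.80234651  0.43232414 -0.41150445  1.00299262]
 [ 0.59680499  0.57188165 -0.56282784  0.58838376]
 [-0.00799221 -0.69717087 -0.71686045  0.79475501]
 [ 0.          0.          0.          1.        ]]
{'time': 0.1, 'qpos': array([ 9.96007068e-01,  3.42623913e-01,  1.52489324e+00, -3.37734594e-06,
        1.27539740e+00, -1.45995364e-01]), 'qvel': array([-0.00167129, -0.00117253, -0.00359035, -0.00259288,  0.00058935,
       -0.00181695]), 'joint_efforts': array([ 1.58113591e-03, -4.32004237e+01, -2.44693333e+01,  7.19357771e-02,
        5.26465103e-02, -1.09653949e-04]), 'tool_pos': array([0.21804218, 0.47714408, 0.19033947]), 'tool_rot': array([-3.14028435e+00, -1.89110866e-04,  2.71279962e+00]), 'contact_force': array([-0.05326992, -0.49595998,  0.56529533]), 'torque': array([ 0.00873898, -0.05743286,  0.02499362]), 'grip_force': 0.0, 'opening': 0.09191471038797701}
```

View pics/top0.png

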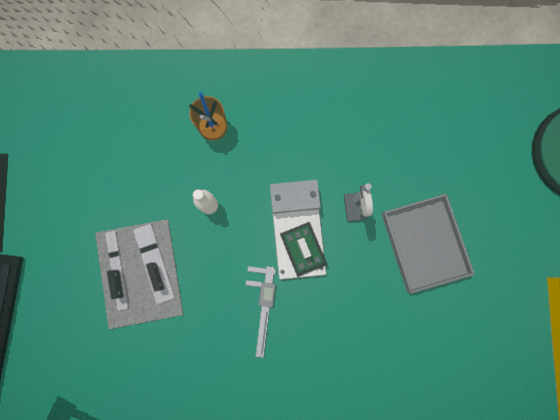

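View pics/scene0.png

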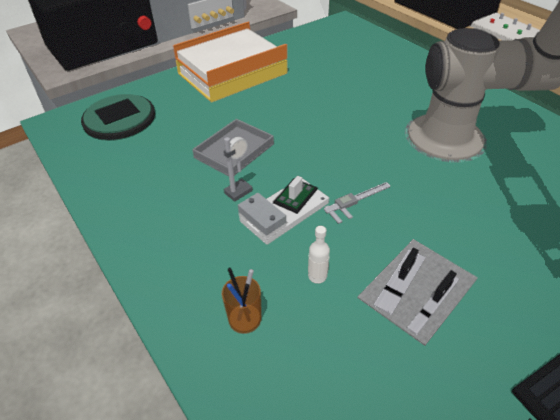

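Top view: the fixture's bridge is at (295,197), with the lane running down to (303,278) and the carrier at (304,248). The tray is at (428,244) and the pad at (140,273). The wider gauge is at (155,262) and the narrow one at (116,272). The bottle is at (205,202), the dial stand at (358,205) and the caliper at (265,310). I'll enlarge the working area.

```bash
cat > h.py <<'E'
import numpy as np, cv2
from cell import robot, viewer
def pix2w(cam,uv,z,P=None):
    P=P or viewer.camera_params(cam); K=np.array(P["K"]);T=np.array(P["T"]);out=[]
    uv=np.atleast_2d(np.array(uv,float)); z=np.broadcast_to(z,len(uv))
    for (u,v),zz in zip(uv,z):
        d=np.array([(u-K[0,2])/K[0,0],(v-K[1,2])/K[1,1]]); s=d.copy()
        for _ in range(20): s=d/(1+P["k1"]*(s@s))
        r=T[:3,:3]@np.array([s[0],s[1],1]); out.append(T[:3,3]+r*(zz-T[2,3])/r[2])
    return np.array(out)
def w2pix(cam,X,P=None):
    P=P or viewer.camera_params(cam); K=np.array(P["K"]);T=np.array(P["T"])
    c=(np.atleast_2d(X)-T[:3,3])@T[:3,:3]; s=c[:,:2]/c[:,2:]
    s=s*(1+P["k1"]*(s**2).sum(1,keepdims=True))
    return s*[K[0,0],K[1,1]]+[K[0,2],K[1,2]]
E
python3 - <<'E'
import cv2
im=cv2.imread("pics/top0.png")
a=cv2.resize(im[170:350,245:345],None,fx=3.3,fy=3.3,interpolation=cv2.INTER_CUBIC)
b=cv2.resize(im[170:350,90:220],None,fx=3.3,fy=3.3,interpolation=cv2.INTER_CUBIC)
cv2.imwrite("pics/z1.png",cv2.hconcat([b,a]))
print(a.shape,b.shape)
E
```

```text
(594, 330, 3) (594, 429, 3)
```

View pics/z1.png

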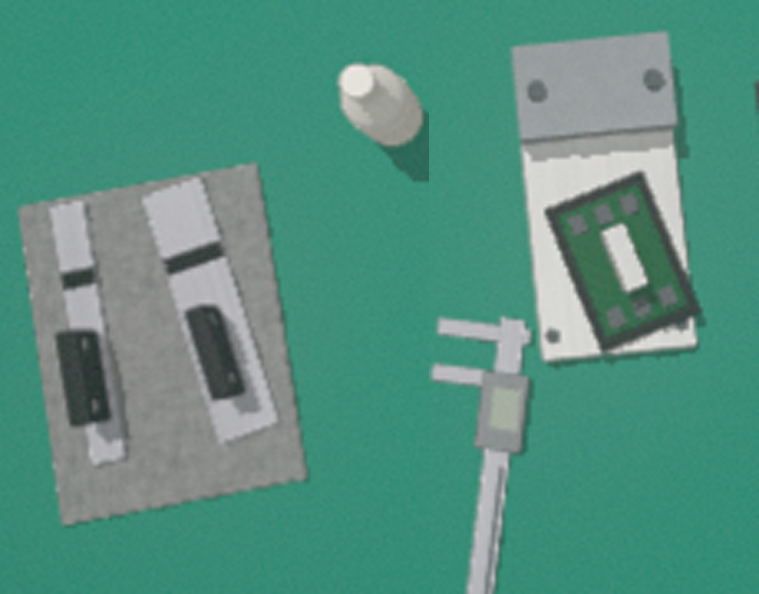

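Enlarged (3.3x): the gauge blade corners are at (143,197), (198,178), (276,423) and (221,442). The bridge top corners are at (512,47), (667,33), (677,127) and (521,142). The bed's rear corners are at (543,361) and (697,347). The carrier corners are at (547,210), (641,172), (697,315) and (604,350).

```bash
python3 - <<'E'
from h import *
np.set_printoptions(precision=4,suppress=True)
L=lambda p:[(90+x/3.3,170+y/3.3) for x,y in p]
R=lambda p:[(245+(x-429)/3.3,170+y/3.3) for x,y in p]
def rep(n,uv,z):
    w=pix2w("top",uv,z)[:,:2]; d=np.linalg.norm(w-np.roll(w,-1,0),axis=1)
    # corners order: front-left, front-right, rear-right, rear-left
    ax=(w[0]+w[1]-w[2]-w[3]); 
    print(n,"c",w.mean(0),"yaw",np.degrees(np.arctan2(ax[1],ax[0])).round(2),"sides",d*1e3,"front",(w[0]+w[1])/2,"rear",(w[2]+w[3])/2)
rep("gauge",L([(143,197),(198,178),(276,423),(221,442)]),.012)
rep("gfin",L([(187,313),(219,306),(244,392),(211,400)]),.054)
rep("nfin",L([(58,331),(95,331),(107,424),(70,425)]),.054)
rep("nblade",L([(50,205),(85,202),(126,458),(92,464)]),.012)
rep("bridge",R([(512,47),(667,33),(677,127),(521,142)]),.056)
rep("carr",R([(547,210),(641,172),(697,315),(604,350)]),.028)
rep("cfin",R([(602,231),(629,223),(648,284),(620,293)]),.070)
rep("tray",[(384,213),(446,196),(472,271),(411,292)],.03)
w=pix2w("top",R([(543,361),(697,347)]),.02);print("bedrear",w,w.mean(0))
print("bottle top",pix2w("top",L([(357,82)]),.15))
print("dial",pix2w("top",[(345,195),(372,190),(373,218),(346,221)],.016), pix2w("top",[(367,188),(366,205)],.16))
print("cup",pix2w("top",[(212,125)],.05),"caliper jaw",pix2w("top",L([(440,325),(433,372)])+R([(515,320),(520,440)]),.014))
E
```

```text
gauge c [0.4821 0.2777] yaw 19.11 sides [ 37.9899 169.0918  37.2542 168.8261] front [0.5619 0.3054] rear [0.4022 0.2501]
gfin c [0.4538 0.2624] yaw 17.35 sides [20.4147 56.1157 21.003  56.498 ] front [0.4807 0.2708] rear [0.4269 0.254 ]
nfin c [0.4389 0.3448] yaw 9.52 sides [23.1368 58.2732 22.9483 58.9025] front [0.4678 0.3497] rear [0.41 0.34]
nblade c [0.4682 0.3563] yaw 11.26 sides [ 23.0132 169.2541  22.0794 171.252 ] front [0.5517 0.3729] rear [0.3847 0.3396]
bridge c [ 0.6198 -0.028 ] yaw 5.1 sides [99.3602 60.8232 99.3372 61.4435] front [ 0.6503 -0.0253] rear [ 0.5894 -0.0307]
carr c [ 0.5104 -0.0458] yaw 21.12 sides [65.876  98.7117 63.7942 96.9814] front [ 0.5561 -0.0281] rear [ 0.4648 -0.0634]
cfin c [ 0.5106 -0.0453] yaw 16.06 sides [17.4989 39.4262 18.186  39.8293] front [ 0.5296 -0.0399] rear [ 0.4915 -0.0508]
tray c [ 0.5232 -0.3086] yaw 16.47 sides [137.2529 165.5337 135.0992 174.0473] front [ 0.6046 -0.2845] rear [ 0.4418 -0.3326]
bedrear [[ 0.4469  0.0057  0.02  ]
 [ 0.4555 -0.0937  0.02  ]] [ 0.4512 -0.044   0.02  ]
bottle top [[0.609  0.1601 0.15  ]]
dial [[ 0.6285 -0.1381  0.016 ]
 [ 0.6391 -0.1969  0.016 ]
 [ 0.5777 -0.1973  0.016 ]
 [ 0.5715 -0.1389  0.016 ]] [[ 0.6183 -0.16    0.16  ]
 [ 0.586  -0.1573  0.16  ]]
cup [[0.7775 0.1491 0.05  ]] caliper jaw [[0.4706 0.1264 0.014 ]
 [0.4403 0.1307 0.014 ]
 [0.4733 0.0237 0.014 ]
 [0.3965 0.0208 0.014 ]]
```

```bash
cat > go.py <<'E'
import sys
from h import *
from scipy.spatial.transform import Rotation as Rn
def go(pos,yaw,prev=None):
    s=robot.observe(); R0=Rn.from_euler("xyz",s["tool_rot"]); p=s["tool_pos"]
    R1=Rn.from_euler("xyz",[np.pi,0,np.radians(yaw)])
    print("now",p.round(4),np.degrees(s["tool_rot"]).round(2),"t",round(s["time"],2),"open",round(s["opening"],4),"F",s["contact_force"].round(1))
    print("delta_cm",(R0.inv().apply(np.array(pos)-p)*100).round(2),"dr",np.degrees((R0.inv()*R1).as_rotvec()).round(2))
if __name__=="__main__":
    a=[float(v) for v in sys.argv[1:]]; go(a[:3],a[3])
E
python3 go.py .5105 -.0455 .17 200.5
```

```text
now [0.218  0.4771 0.1903] [-1.7993e+02 -1.0000e-02  1.5543e+02] t 0.1 open 0.0919 F [-0.1 -0.5  0.6]
delta_cm [-48.33 -35.37   2.07] dr [-7.000e-02 -4.000e-02 -4.507e+01]
```

>>> step_arm(
  increments=[
    {"delta_pos": [-4,-3,0.2],"dr": [0,0,-9],"fingers": -0.3},
    {"delta_pos": [-8.5,-6.2,0.4],"dr": [0,0,-18],"fingers": -0.3},
    {"delta_pos": [-13,-9.5,0.7],"dr": [0,0,-27],"fingers": -0.3},
    {"delta_pos": [-18,-13,0.9],"dr": [0,0,-36],"fingers": -0.3},
    {"delta_pos": [-22.5,-16.5,1],"dr": [0,0,-45],"fingers": -0.3},
  ],
)

```text
time: 0.72
tool_pos: [0.3516, 0.2395, 0.1809]
tool_rot: [-3.142, -0.0, -2.802]
contact_force: [-0.8, -0.1, 0.5]
opening: 0.0601
grip_force: 0.0
```

```bash
python3 go.py .5105 -.0455 .17 200.5
```

```text
now [0.3516 0.2395 0.1809] [-1.8000e+02 -1.0000e-02 -1.6057e+02] t 0.72 open 0.0601 F [-0.8 -0.1  0.5]
delta_cm [ -5.5  -32.17   1.09] dr [-0.   -0.01 -1.07]
```

>>> step_arm(
  increments=[
    {"delta_pos": [-1,-6,0.2],"dr": [0,0,0],"fingers": -0.3},
    {"delta_pos": [-2,-12,0.4],"dr": [0,0,0],"fingers": -0.3},
    {"delta_pos": [-3,-18,0.6],"dr": [0,0,0],"fingers": -0.3},
    {"delta_pos": [-4,-24,0.8],"dr": [0,0,0],"fingers": -0.3},
    {"delta_pos": [-5.2,-29.5,1],"dr": [0,0,0],"fingers": -0.3},
  ],
)

```text
time: 1.35
tool_pos: [0.4975, -0.0224, 0.1708]
tool_rot: [3.141, -0.0, -2.808]
contact_force: [0.9, 0.6, 0.4]
opening: 0.0596
grip_force: 0.0
```

>>> step_arm(
  increments=[
    {"delta_pos": [0,-1.5,0],"dr": [0,0,0],"fingers": -0.3},
    {"delta_pos": [0,-1.5,0],"dr": [0,0,0],"fingers": -0.3},
    {"delta_pos": [0,-1.5,0],"dr": [0,0,0],"fingers": -0.3},
    {"delta_pos": [0,-1.5,0],"dr": [0,0,0],"fingers": -0.3},
    {"delta_pos": [0,-1.5,0],"dr": [0,0,0],"fingers": -0.3},
  ],
)

```text
time: 1.98
tool_pos: [0.5017, -0.0336, 0.1713]
tool_rot: [-3.142, 0.0, -2.806]
contact_force: [-0.5, -0.4, -0.0]
opening: 0.0597
grip_force: 0.0
```

```bash
python3 go.py .5105 -.0455 .040 200.5; python3 - <<'E'
from h import *
im=viewer.read_camera("wrist")[:,:,::-1].copy();cv2.imwrite("pics/w1.png",im)
import pickle;P=viewer.camera_params("wrist");pickle.dump(P,open("w1.pkl","wb"));print(P["T"])
E
```

```text
now [ 0.5017 -0.0336  0.1713] [-1.8000e+02  2.0000e-02 -1.6077e+02] t 1.98 open 0.0597 F [-0.5 -0.4 -0. ]
delta_cm [-0.44 -1.41 13.13] dr [-0.    0.02 -1.27]
[[-3.30341987e-01  9.10984159e-01  2.46945408e-01  4.34698796e-01]
 [ 9.43861182e-01  3.18971198e-01  8.59269664e-02 -5.52325290e-02]
 [-4.90367300e-04  2.61467469e-01 -9.65212164e-01  3.64658562e-01]
 [ 0.00000000e+00  0.00000000e+00  0.00000000e+00  1.00000000e+00]]
```

View pics/w1.png

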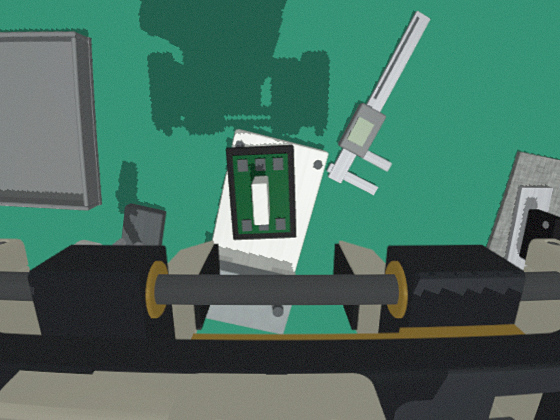

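The wrist view shows the carrier plate corners at (226,147), (294,146), (296,238) and (233,240), and the fin at (260,200). The bed's rear corners are at (237,129) and (328,152).

```bash
python3 - <<'E'
from h import *; import pickle
P=pickle.load(open("w1.pkl","rb"))
w=pix2w("wrist",[(226,147),(294,146),(296,238),(233,240)],.028,P)[:,:2]
a=w[2]+w[3]-w[0]-w[1];print(w.mean(0),np.degrees(np.arctan2(a[1],a[0])),np.linalg.norm(w-np.roll(w,-1,0),axis=1))
print("fin",pix2w("wrist",[(252,177),(268,177),(270,225),(254,225)],.07,P))
print("bed",pix2w("wrist",[(237,129),(328,152)],.02,P))
print(pix2w("top",[(0,0)],0)[0], w2pix("wrist",[[.4469,.0057,.02],[.4555,-.0937,.02]],P))
E
python3 go.py .5105 -.0455 .040 200.5
```

```text
[ 0.51026778 -0.04433907] 21.393207207609976 [0.06892615 0.09878868 0.06875368 0.10024039]
fin [[ 0.48860106 -0.05965907  0.07      ]
 [ 0.48381778 -0.04596658  0.07      ]
 [ 0.52636623 -0.02938686  0.07      ]
 [ 0.53135313 -0.04361502  0.07      ]]
bed [[ 0.45557245 -0.09054928  0.02      ]
 [ 0.446542    0.00602696  0.02      ]]
[1.09227025 0.64836172 0.        ] [[327.58344072 152.22053133]
 [234.09606025 127.90626228]]
now [ 0.5018 -0.0338  0.1713] [-1.7999e+02  2.0000e-02 -1.6078e+02] t 2.02 open 0.0595 F [-0.4  0.3  0.1]
delta_cm [-0.44 -1.39 13.13] dr [-0.01  0.02 -1.28]
```

>>> step_arm(
  increments=[
    {"delta_pos": [-0.4,-1.3,3],"dr": [0,0,-2],"fingers": -0.3},
    {"delta_pos": [-0.4,-1.3,6],"dr": [0,0,-2],"fingers": -0.3},
    {"delta_pos": [-0.4,-1.3,9],"dr": [0,0,-2],"fingers": -0.3},
    {"delta_pos": [-0.4,-1.3,11],"dr": [0,0,-2],"fingers": -0.3},
    {"delta_pos": [-0.4,-1.3,13.1],"dr": [0,0,-2],"fingers": -0.3},
  ],
)

```text
time: 2.65
tool_pos: [0.51, -0.0452, 0.0395]
tool_rot: [-3.142, 0.0, -2.772]
contact_force: [0.5, 0.9, 0.1]
opening: 0.0594
grip_force: 0.0
```

>>> step_arm(
  increments=[
    {"delta_pos": [0,0,0],"dr": [0,0,0],"fingers": -0.3},
    {"delta_pos": [0,0,0],"dr": [0,0,0],"fingers": 0.3},
    {"delta_pos": [0,0,0],"dr": [0,0,0],"fingers": 1},
    {"delta_pos": [0,0,0],"dr": [0,0,0],"fingers": 1},
    {"delta_pos": [0,0,0],"dr": [0,0,0],"fingers": 1},
  ],
  newtons=25,
)

```text
time: 3.28
tool_pos: [0.5101, -0.0455, 0.0404]
tool_rot: [-3.141, 0.001, -2.772]
contact_force: [-0.5, -0.7, -0.4]
opening: 0.0241
grip_force: 0.0
```

```bash
python3 go.py .5105 -.0455 .17 201.3
```

```text
now [ 0.5101 -0.0455  0.0404] [-1.7998e+02  4.0000e-02 -1.5885e+02] t 3.27 open 0.0241 F [-0.5 -0.7 -0.4]
delta_cm [ -0.04  -0.02 -12.96] dr [-0.02  0.04 -0.15]
```

>>> step_arm(
  increments=[
    {"delta_pos": [0,0,0],"dr": [0,0,0],"fingers": 1},
    {"delta_pos": [0,0,0],"dr": [0,0,0],"fingers": 1},
    {"delta_pos": [0,0,0],"dr": [0,0,0],"fingers": 1},
    {"delta_pos": [0,0,0],"dr": [0,0,0],"fingers": 1},
    {"delta_pos": [0,0,0],"dr": [0,0,0],"fingers": 1},
  ],
)

```text
time: 3.9
tool_pos: [0.5099, -0.0455, 0.0401]
tool_rot: [3.142, 0.0, -2.772]
contact_force: [-0.8, -0.7, 0.6]
opening: 0.0003
grip_force: 0.0
```

>>> step_arm(
  increments=[
    {"delta_pos": [0,0,-1],"dr": [0,0,0],"fingers": 1},
    {"delta_pos": [0,0,-4],"dr": [0,0,0],"fingers": 1},
    {"delta_pos": [0,0,-7],"dr": [0,0,0],"fingers": 1},
    {"delta_pos": [0,0,-10],"dr": [0,0,0],"fingers": 1},
    {"delta_pos": [0,0,-13],"dr": [0,0,0],"fingers": 1},
  ],
)

```text
time: 4.53
tool_pos: [0.5099, -0.0455, 0.1719]
tool_rot: [-3.141, 0.001, -2.772]
contact_force: [0.7, 0.3, -0.6]
opening: 0.0007
grip_force: 0.0
```

```bash
python3 go.py .43 -.16 .17 200; python3 go.py .523 -.309 .12 196.5;
```

```text
now [ 0.5099 -0.0455  0.1719] [-1.7997e+02  4.0000e-02 -1.5885e+02] t 4.53 open 0.0007 F [ 0.7  0.3 -0.6]
delta_cm [11.59 -7.8   0.18] dr [-0.03  0.05  1.15]
now [ 0.5099 -0.0455  0.1719] [-1.7997e+02  4.0000e-02 -1.5885e+02] t 4.53 open 0.0007 F [ 0.7  0.3 -0.6]
delta_cm [  8.29 -25.05   5.19] dr [-0.02  0.05  4.65]
```

The fingers shut fully with nothing between them, so the grasp missed. I'll look again.

```bash
python3 - <<'E'
from h import *
im=viewer.read_camera("wrist")[:,:,::-1].copy();import pickle;pickle.dump(viewer.camera_params("wrist"),open("w2.pkl","wb"))
cv2.imwrite("pics/w2.png",im)
s=viewer.read_camera("scene")[:,:,::-1];t=viewer.read_camera("top")[:,:,::-1]
a=cv2.resize(s[130:290,180:400],(440,320),interpolation=3);b=cv2.resize(t[170:330,230:345],(230,320),interpolation=3)
top=cv2.hconcat([a,b]); c=im[90:370,:]; c=cv2.copyMakeBorder(c,0,0,0,top.shape[1]-c.shape[1],0)
cv2.imwrite("pics/c2.png",cv2.vconcat([top,c]))
E
```

```text
(no output)
```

View pics/c2.png

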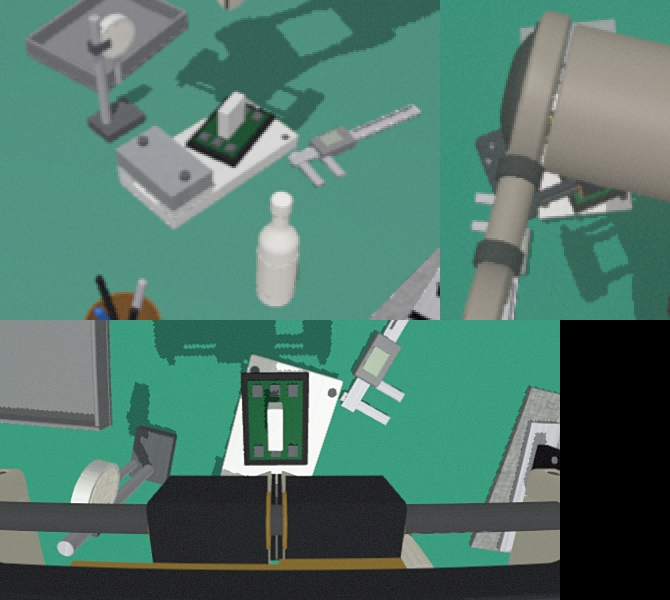

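```bash
python3 - <<'E'
from h import *; import pickle
P=pickle.load(open("w2.pkl","rb"))
s=robot.observe();tp=s["tool_pos"];print(tp,s["qpos"],s["opening"])
print("tcp in wrist",w2pix("wrist",tp,P),"grasp",w2pix("wrist",tp+[0,0,.019],P))
print("tcp in scene/top",w2pix("scene",tp),w2pix("top",tp))
w=pix2w("wrist",[(243,143),(307,143),(308,234),(242,234)],.028,P)[:,:2];a=w[2]+w[3]-w[0]-w[1]
print("carr",w.mean(0),np.degrees(np.arctan2(a[1],a[0])),np.linalg.norm(w-np.roll(w,-1,0),axis=1))
print("scene pred fin top",w2pix("scene",[.510,-.0447,.07]),"top",w2pix("top",[.510,-.0447,.07]))
print("wrist pred fin top/base",w2pix("wrist",[[.510,-.0447,.07],[.510,-.0447,.028]],P))
T=np.array(P["T"]);print("cam pos",T[:3,3])
sc=viewer.read_camera("scene")[:,:,::-1];w=viewer.read_camera("wrist")[:,:,::-1]
a=cv2.resize(sc[40:240,180:400],(660,600),interpolation=3);cv2.imwrite("pics/s3.png",a)
E
```

```text
[ 0.51088397 -0.04571824  0.17202718] [-2.38813715e-01  3.33743243e-01  1.59122405e+00  8.74257347e-05
  1.21248757e+00 -2.17886044e+00] 0.0005020257836884262
tcp in wrist [[274.22055672 233.55312286]] grasp [[273.88700488 244.62833555]]
tcp in scene/top [[295.58801352 146.42872013]] [[307.29975457 244.96296937]]
carr [ 0.51375872 -0.04531692] 21.178068474412957 [0.06548388 0.09861635 0.07267049 0.0987324 ]
scene pred fin top [[295.84228102 180.98438751]] top [[303.99860372 248.35889274]]
wrist pred fin top/base [[276.6923709  196.16354687]
 [276.80911599 187.09523471]]
cam pos [ 0.4444132  -0.069272    0.36881594]
```

View pics/s3.png

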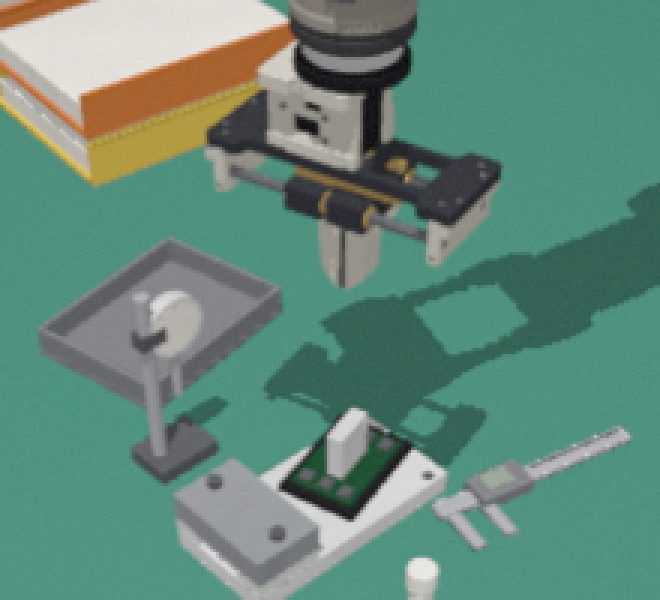

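The carrier hasn't moved. In the scene view the shut fingertips are at (295,135), but the reported TCP projects to (296,146). The tips therefore sit above the reported TCP, so I'll triangulate the offset.

```bash
python3 - <<'E'
from h import *; import pickle
from scipy.optimize import least_squares
P=pickle.load(open("w2.pkl","rb"))
tp=robot.observe()["tool_pos"]
for d in (0,.01,.02,.03): print(d,w2pix("scene",tp+[0,0,d]).round(1),w2pix("wrist",tp+[0,0,d],P).round(1))
f=lambda X:np.r_[(w2pix("scene",X)-[294.8,135])[0],(w2pix("wrist",X,P)-[276.5,244.5])[0]]
r=least_squares(f,tp);print(r.x,r.x-tp,r.fun)
w=cv2.imread("pics/w2.png");cv2.imwrite("pics/w2z.png",cv2.resize(w[120:270,200:350],(600,600),interpolation=3))
E
```

```text
0 [[296.2 147.1]] [[275.5 230.6]]
0.01 [[296.2 143.5]] [[275.4 236. ]]
0.02 [[296.2 139.8]] [[275.3 241.9]]
0.03 [[296.3 136. ]] [[275.2 248.5]]
[ 0.5071914  -0.04580344  0.19995532] [-0.00229263 -0.00040865  0.03021497] [ 2.21082456  0.47680278 -0.52094272  0.24562871]
```

View pics/w2z.png

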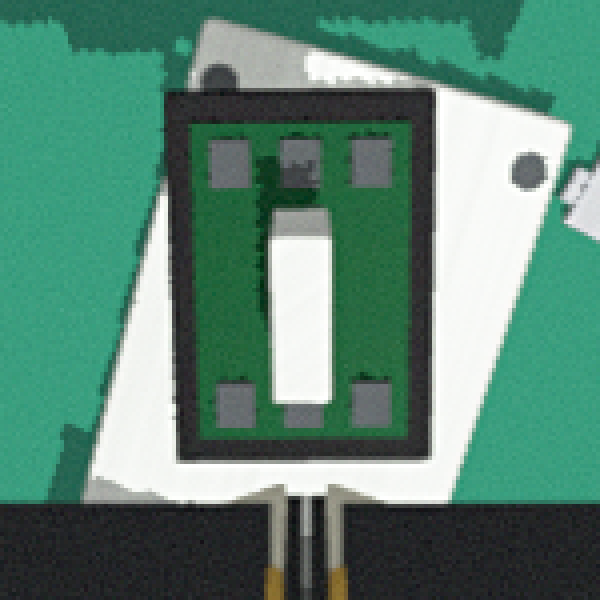

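Fingertips triangulate to about 29 mm above the reported TCP in both views. The wrist calibration agrees with the plate sizes, so the reported TCP runs about 29 mm too low along the tool. I'll go deeper by that much, watching the force.

>>> step_arm(
  increments=[
    {"delta_pos": [0,0,0],"dr": [0,0,0],"fingers": -0.3},
    {"delta_pos": [0,0,0],"dr": [0,0,0],"fingers": -0.3},
    {"delta_pos": [0,0,1],"dr": [0,0,0],"fingers": -0.3},
    {"delta_pos": [0,0,3],"dr": [0,0,0],"fingers": -0.3},
    {"delta_pos": [0,0,5],"dr": [0,0,0],"fingers": -0.3},
  ],
)

```text
time: 5.4
tool_pos: [0.5096, -0.0454, 0.1187]
tool_rot: [3.141, -0.001, -2.772]
contact_force: [0.2, 0.4, -0.3]
opening: 0.0459
grip_force: 0.0
```

>>> step_arm(
  increments=[
    {"delta_pos": [0,0,2],"dr": [0,0,0],"fingers": -0.3},
    {"delta_pos": [0,0,4],"dr": [0,0,0],"fingers": -0.3},
    {"delta_pos": [0,0,6],"dr": [0,0,0],"fingers": -0.3},
    {"delta_pos": [0,0,8],"dr": [0,0,0],"fingers": -0.3},
    {"delta_pos": [0,0,9.1],"dr": [0,0,0],"fingers": -0.3},
  ],
)

```text
time: 6.02
tool_pos: [0.509, -0.0453, 0.0275]
tool_rot: [3.14, -0.002, -2.772]
contact_force: [-0.1, 0.0, -0.8]
opening: 0.0597
grip_force: 0.0
```

>>> step_arm(
  increments=[
    {"delta_pos": [0,0,0.5],"dr": [0,0,0],"fingers": -0.3},
    {"delta_pos": [0,0,1],"dr": [0,0,0],"fingers": -0.3},
    {"delta_pos": [0,0,1.5],"dr": [0,0,0],"fingers": -0.3},
    {"delta_pos": [0,0,1.6],"dr": [0,0,0],"fingers": -0.3},
    {"delta_pos": [0,0,1.6],"dr": [0,0,0],"fingers": 0.3},
  ],
)

```text
time: 6.65
tool_pos: [0.5101, -0.0455, 0.0132]
tool_rot: [-3.141, 0.0, -2.772]
contact_force: [0.3, -0.5, -0.3]
opening: 0.0537
grip_force: 0.0
```

>>> step_arm(
  increments=[
    {"delta_pos": [0,0,0],"dr": [0,0,0],"fingers": 1},
    {"delta_pos": [0,0,0],"dr": [0,0,0],"fingers": 1},
    {"delta_pos": [0,0,0],"dr": [0,0,0],"fingers": 1},
    {"delta_pos": [0,0,0],"dr": [0,0,0],"fingers": 1},
    {"delta_pos": [0,0,0],"dr": [0,0,0],"fingers": 1},
  ],
  newtons=30,
)

```text
time: 7.28
tool_pos: [0.51, -0.0455, 0.0131]
tool_rot: [-3.141, 0.0, -2.772]
contact_force: [0.4, -1.9, 1.3]
opening: 0.0139
grip_force: 30.0
```

The fin is gripped, with a 13.9 mm opening. Lift.

>>> step_arm(
  increments=[
    {"delta_pos": [0,0,-1],"dr": [0,0,0],"fingers": 1},
    {"delta_pos": [0,0,-3],"dr": [0,0,0],"fingers": 1},
    {"delta_pos": [0,0,-6],"dr": [0,0,0],"fingers": 1},
    {"delta_pos": [0,0,-9],"dr": [0,0,0],"fingers": 1},
    {"delta_pos": [0,0,-11],"dr": [0,0,0],"fingers": 1},
  ],
)

```text
time: 7.9
tool_pos: [0.5102, -0.0455, 0.125]
tool_rot: [-3.141, 0.001, -2.772]
contact_force: [0.3, -0.6, -2.1]
opening: 0.0138
grip_force: 30.0
```

```bash
python3 go.py .43 -.15 .13 201.1; python3 go.py .523 -.309 .12 196.5;
python3 - <<'E'
from h import *; import pickle
P=pickle.load(open("w2.pkl","rb"))
# tray walls check: top outer corners predicted in wrist2 from top estimate
from scipy.spatial.transform import Rotation as R
c=np.array([.5232,-.3086]);a=np.radians(16.5);M=np.array([[np.cos(a),-np.sin(a)],[np.sin(a),np.cos(a)]])
for s in[(90,70),(90,-70),(-90,-70),(-90,70)]:
    p=c+M@(np.array(s)/1e3); print(s,p,w2pix("top",[*p,.03]),w2pix("scene",[*p,.03]))
E
```

```text
now [ 0.5102 -0.0455  0.125 ] [-1.7996e+02  8.0000e-02 -1.5885e+02] t 7.9 open 0.0138 F [ 0.3 -0.6 -2.1]
delta_cm [11.25 -6.85 -0.51] dr [-0.04  0.08  0.05]
now [ 0.5102 -0.0455  0.125 ] [-1.7996e+02  8.0000e-02 -1.5885e+02] t 7.9 open 0.0138 F [ 0.3 -0.6 -2.1]
delta_cm [  8.32 -25.04   0.51] dr [-0.04  0.08  4.65]
(90, 70) [ 0.5896127  -0.21592124] [[382.86593977 211.67124059]] [[230.33432432 169.44089886]]
(90, -70) [ 0.62937485 -0.350156  ] [[445.56665234 192.82050939]] [[191.55091622 149.3954282 ]]
(-90, -70) [ 0.4567873  -0.40127876] [[474.45655889 274.2093991 ]] [[235.65464127 118.32129061]]
(-90, 70) [ 0.41702515 -0.267044  ] [[410.29111868 293.5179027 ]] [[273.54218839 135.33107992]]
```

>>> step_arm(
  increments=[
    {"delta_pos": [2,-1,-0.5],"dr": [0,0,0],"fingers": 1},
    {"delta_pos": [5,-2.5,-0.5],"dr": [0,0,0],"fingers": 1},
    {"delta_pos": [8,-4.2,-0.5],"dr": [0,0,0],"fingers": 1},
    {"delta_pos": [10,-6.5,-0.5],"dr": [0,0,0],"fingers": 1},
    {"delta_pos": [11,-10,-0.5],"dr": [0,0,0],"fingers": 1},
  ],
)

```text
time: 8.52
tool_pos: [0.4424, -0.1788, 0.1287]
tool_rot: [3.141, -0.0, -2.772]
contact_force: [0.1, 0.3, -0.7]
opening: 0.0137
grip_force: 30.0
```

>>> step_arm(
  increments=[
    {"delta_pos": [0,-4,0],"dr": [0,0,1],"fingers": 1},
    {"delta_pos": [-0.5,-8,0],"dr": [0,0,2],"fingers": 1},
    {"delta_pos": [-1,-12,0],"dr": [0,0,3],"fingers": 1},
    {"delta_pos": [-2,-14.5,0],"dr": [0,0,4],"fingers": 1},
    {"delta_pos": [-2.6,-15,0],"dr": [0,0,4.6],"fingers": 1},
  ],
)

```text
time: 9.15
tool_pos: [0.5221, -0.3099, 0.1279]
tool_rot: [3.141, -0.0, -2.854]
contact_force: [-0.3, -0.2, -2.3]
opening: 0.0135
grip_force: 30.0
```

```bash
python3 go.py .523 -.309 .0 196.5;
```

```text
now [ 0.5221 -0.3099  0.1279] [ 1.7998e+02 -1.0000e-02 -1.6354e+02] t 9.15 open 0.0135 F [-0.3 -0.2 -2.3]
delta_cm [-0.12  0.05 12.79] dr [ 0.02 -0.01 -0.04]
```

>>> step_arm(
  increments=[
    {"delta_pos": [0,0,3],"dr": [0,0,0],"fingers": 1},
    {"delta_pos": [0,0,6],"dr": [0,0,0],"fingers": 1},
    {"delta_pos": [0,0,9],"dr": [0,0,0],"fingers": 1},
    {"delta_pos": [0,0,11],"dr": [0,0,0],"fingers": 1},
    {"delta_pos": [0,0,12],"dr": [0,0,0],"fingers": 1},
  ],
)

```text
time: 9.78
tool_pos: [0.521, -0.3075, 0.0072]
tool_rot: [3.139, -0.001, -2.852]
contact_force: [0.2, -0.6, -1.8]
opening: 0.0137
grip_force: 30.0
```

>>> step_arm(
  increments=[
    {"delta_pos": [0,0,0.2],"dr": [0,0,0],"fingers": 1},
    {"delta_pos": [0,0,0.4],"dr": [0,0,0],"fingers": 1},
    {"delta_pos": [0,0,0.6],"dr": [0,0,0],"fingers": 1},
    {"delta_pos": [0,0,0.8],"dr": [0,0,0],"fingers": 1},
    {"delta_pos": [0,0,0.9],"dr": [0,0,0],"fingers": 1},
  ],
)

```text
time: 10.4
tool_pos: [0.5218, -0.309, -0.0009]
tool_rot: [-3.142, 0.0, -2.853]
contact_force: [-0.8, -0.1, -2.8]
opening: 0.0137
grip_force: 30.0
```

>>> step_arm(
  increments=[
    {"delta_pos": [0,0,0.05],"dr": [0,0,0],"fingers": 1},
    {"delta_pos": [0,0,0.1],"dr": [0,0,0],"fingers": 1},
    {"delta_pos": [0,0,0.15],"dr": [0,0,0],"fingers": 1},
    {"delta_pos": [0,0,0.2],"dr": [0,0,0],"fingers": 1},
    {"delta_pos": [0,0,0.2],"dr": [0,0,0],"fingers": 1},
  ],
)

```text
time: 11.02
tool_pos: [0.5219, -0.309, -0.0019]
tool_rot: [-3.141, 0.0, -2.853]
contact_force: [-3.3, 1.7, 6.5]
opening: 0.014
grip_force: 30.0
```

Contact, +6.5 N upward, so the carrier is on the tray floor. Release with a partial opening, then retreat.

>>> step_arm(
  increments=[
    {"delta_pos": [0,0,0],"dr": [0,0,0],"fingers": 0.5},
    {"delta_pos": [0,0,0],"dr": [0,0,0],"fingers": 0.2},
    {"delta_pos": [0,0,0],"dr": [0,0,0],"fingers": 0.2},
    {"delta_pos": [0,0,0],"dr": [0,0,0],"fingers": 0.2},
    {"delta_pos": [0,0,-1],"dr": [0,0,0],"fingers": 0.2},
  ],
)

```text
time: 11.65
tool_pos: [0.5213, -0.3086, 0.0066]
tool_rot: [3.14, -0.001, -2.853]
contact_force: [0.4, 0.5, 0.2]
opening: 0.0364
grip_force: 0.0
```

>>> step_arm(
  increments=[
    {"delta_pos": [0,0,-3],"dr": [0,0,0],"fingers": 0.2},
    {"delta_pos": [0,0,-7],"dr": [0,0,0],"fingers": 0.2},
    {"delta_pos": [0,0,-11],"dr": [0,0,0],"fingers": 0.2},
    {"delta_pos": [0,0,-15],"dr": [0,0,0],"fingers": 0.1},
    {"delta_pos": [0,0,-18],"dr": [0,0,0],"fingers": 0.1},
  ],
)

```text
time: 12.28
tool_pos: [0.5221, -0.3092, 0.1899]
tool_rot: [-3.139, 0.002, -2.853]
contact_force: [-0.3, 0.2, 0.0]
opening: 0.0411
grip_force: 0.0
```

```bash
python3 - <<'E'
from h import *
t=viewer.read_camera("top")[:,:,::-1];s=viewer.read_camera("scene")[:,:,::-1]
a=cv2.resize(s[100:250,170:350],None,fx=2.5,fy=2.5,interpolation=3)
b=viewer.read_camera("wrist")[:,:,::-1];import pickle;pickle.dump(viewer.camera_params("wrist"),open("w3.pkl","wb"))
cv2.imwrite("pics/w3.png",b);b=cv2.resize(b,None,fx=.62,fy=.62)
b=cv2.copyMakeBorder(b,0,a.shape[0]-b.shape[0],0,0,0)
cv2.imwrite("pics/s4.png",cv2.hconcat([a,b]))
E
python3 go.py .454 .267 .15 199
```

```text
now [ 0.5225 -0.3095  0.1893] [-1.7980e+02  1.5000e-01 -1.6344e+02] t 12.43 open 0.0413 F [-0.1 -0.5 -1.2]
delta_cm [-9.85 57.23  3.75] dr [-0.2   0.14 -2.44]
```

View pics/s4.png

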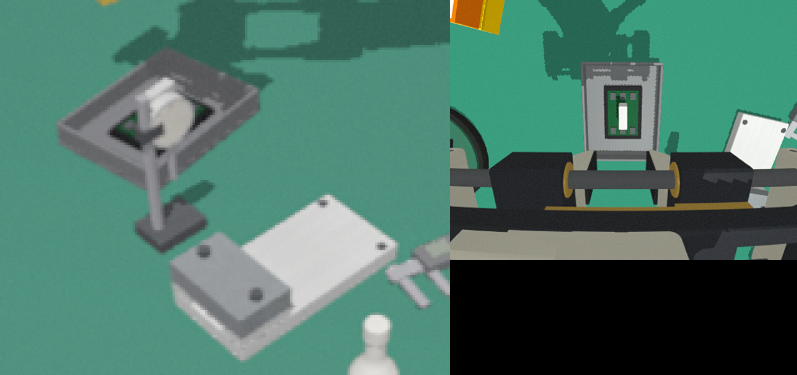

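The carrier lies flat and centred in the tray, and the lane is clear. Now to the gauge.

>>> step_arm(
  increments=[
    {"delta_pos": [-1,5,0],"dr": [0,0,-0.5],"fingers": 0},
    {"delta_pos": [-2,11,0],"dr": [0,0,-1],"fingers": 0},
    {"delta_pos": [-3,17,0],"dr": [0,0,-1.5],"fingers": 0},
    {"delta_pos": [-4,23,0],"dr": [0,0,-2],"fingers": 0},
    {"delta_pos": [-5,29,0],"dr": [0,0,-2.4],"fingers": 0},
  ],
)

```text
time: 13.05
tool_pos: [0.4858, -0.0148, 0.1859]
tool_rot: [3.14, -0.002, -2.811]
contact_force: [1.5, -0.5, 0.1]
opening: 0.046
grip_force: 0.0
```

>>> step_arm(
  increments=[
    {"delta_pos": [-1,6,0],"dr": [0,0,0],"fingers": 0},
    {"delta_pos": [-2,12,0],"dr": [0,0,0],"fingers": 0},
    {"delta_pos": [-3,18,0],"dr": [0,0,0],"fingers": 0},
    {"delta_pos": [-4,24,0],"dr": [0,0,0],"fingers": 0},
    {"delta_pos": [-5,27.5,0],"dr": [0,0,0],"fingers": 0},
  ],
)

```text
time: 13.68
tool_pos: [0.4433, 0.2619, 0.1859]
tool_rot: [3.141, -0.002, -2.809]
contact_force: [1.2, -0.6, -0.1]
opening: 0.0461
grip_force: 0.0
```

>>> step_arm(
  increments=[
    {"delta_pos": [0,0,0],"dr": [0,0,0],"fingers": 0},
    {"delta_pos": [0,0,0],"dr": [0,0,0],"fingers": 0},
    {"delta_pos": [0,0,0],"dr": [0,0,0],"fingers": 0},
    {"delta_pos": [0,0,0],"dr": [0,0,0],"fingers": 0},
    {"delta_pos": [0,0,0],"dr": [0,0,0],"fingers": 0},
  ],
)

```text
time: 14.3
tool_pos: [0.4453, 0.259, 0.1872]
tool_rot: [3.142, 0.0, -2.812]
contact_force: [0.3, 0.2, -0.1]
opening: 0.0461
grip_force: 0.0
```

```bash
python3 go.py .454 .267 .12 199; python3 - <<'E'
from h import *
t=viewer.read_camera("top")[:,:,::-1]
b=viewer.read_camera("wrist")[:,:,::-1];import pickle;pickle.dump(viewer.camera_params("wrist"),open("w4.pkl","wb"))
cv2.imwrite("pics/w4.png",b)
cv2.imwrite("pics/w4z.png",cv2.resize(b[90:270,160:400],(800,600),interpolation=3))
cv2.imwrite("pics/top4.png",t)
E
```

```text
now [0.4453 0.259  0.1872] [ 1.8000e+02  1.0000e-02 -1.6111e+02] t 14.3 open 0.0461 F [ 0.3  0.2 -0.1]
delta_cm [-1.08  0.47  6.72] dr [ 0.    0.01 -0.11]
```

View pics/w4z.png

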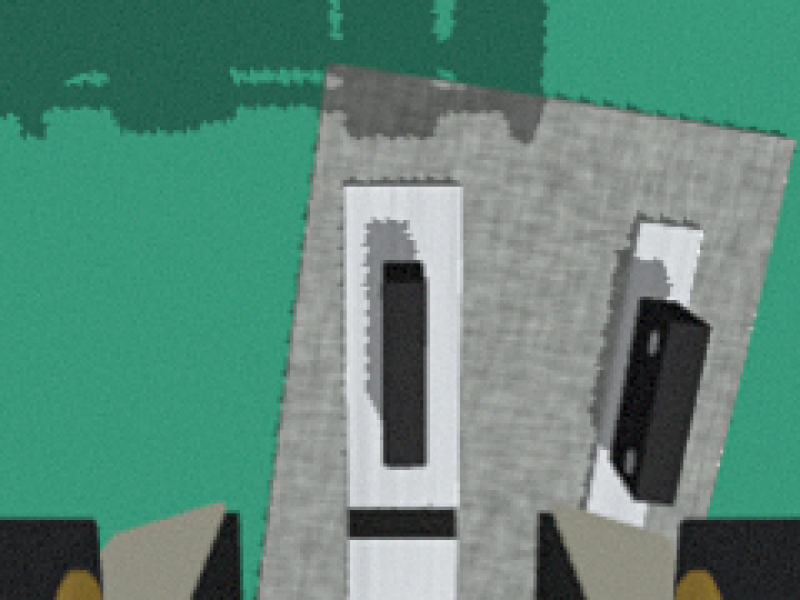

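The fin top spans (385–426, 282–466) in the zoomed view. The blade's rear corners are at (345,185) and (461,185), and the band covers rows 509–538.

```bash
python3 - <<'E'
from h import *; import pickle
P=pickle.load(open("w4.pkl","rb")); Z=lambda L:[(160+x*.3,90+y*.3) for x,y in L]
b=pix2w("wrist",Z([(345,185),(461,185),(457,524),(348,524)]),.012,P)[:,:2]
r=(b[0]+b[1])/2; m=(b[2]+b[3])/2; d=m-r; L=np.linalg.norm(d)
print("rear-band",L,"(120) width",np.linalg.norm(b[0]-b[1]),np.linalg.norm(b[2]-b[3]),"yaw",np.degrees(np.arctan2(d[1],d[0])),"origin",r+d/L*.055, m-d/L*.065)
f=pix2w("wrist",Z([(385,282),(426,282),(426,466),(384,466)]),.054,P)[:,:2]
print("fin",f.mean(0),np.linalg.norm(f-np.roll(f,-1,0),axis=1))
print("tip pred by tcp+29mm")
E
python3 go.py .454 .2675 .12 199
```

```text
rear-band 0.12035863059530354 (120) width 0.03853808054876778 0.03928598359635491 yaw 19.117380838233565 origin [0.45339602 0.2697197 ] [0.45373488 0.26983715]
fin [0.45328563 0.26987756] [0.01232739 0.05828792 0.0132063  0.05828239]
tip pred by tcp+29mm
now [0.4452 0.2593 0.1872] [ 1.8000e+02  1.0000e-02 -1.6108e+02] t 14.4 open 0.046 F [-0.2 -0.4 -0.1]
delta_cm [-1.1   0.5   6.72] dr [ 0.    0.01 -0.08]
```

>>> step_arm(
  increments=[
    {"delta_pos": [-1.1,0.6,4],"dr": [0,0,0],"fingers": 0},
    {"delta_pos": [-1.1,0.6,8],"dr": [0,0,0],"fingers": 0},
    {"delta_pos": [-1.1,0.6,11],"dr": [0,0,0],"fingers": 0},
    {"delta_pos": [-1.1,0.6,13],"dr": [0,0,0],"fingers": 0},
    {"delta_pos": [-1.1,0.6,14],"dr": [0,0,0],"fingers": 0},
  ],
)

```text
time: 15.02
tool_pos: [0.4531, 0.2686, 0.0461]
tool_rot: [-3.142, -0.001, -2.811]
contact_force: [-0.5, 0.5, 0.6]
opening: 0.0462
grip_force: 0.0
```

>>> step_arm(
  increments=[
    {"delta_pos": [0,0,1],"dr": [0,0,0],"fingers": 0},
    {"delta_pos": [0,0,2],"dr": [0,0,0],"fingers": 0},
    {"delta_pos": [0,0,3],"dr": [0,0,0],"fingers": 0},
    {"delta_pos": [0,0,4],"dr": [0,0,0],"fingers": 0},
    {"delta_pos": [0,0,4.7],"dr": [0,0,0],"fingers": 0},
  ],
)

```text
time: 15.65
tool_pos: [0.4534, 0.2688, -0.0006]
tool_rot: [3.142, -0.0, -2.811]
contact_force: [0.7, 0.0, 0.4]
opening: 0.0458
grip_force: 0.0
```

>>> step_arm(
  increments=[
    {"delta_pos": [0,0,0],"dr": [0,0,0],"fingers": 0},
    {"delta_pos": [0,0,0],"dr": [0,0,0],"fingers": 0.5},
    {"delta_pos": [0,0,0],"dr": [0,0,0],"fingers": 1},
    {"delta_pos": [0,0,0],"dr": [0,0,0],"fingers": 1},
    {"delta_pos": [0,0,0],"dr": [0,0,0],"fingers": 1},
  ],
  newtons=45,
)

```text
time: 16.27
tool_pos: [0.4537, 0.2687, 0.0003]
tool_rot: [-3.141, 0.0, -2.811]
contact_force: [0.6, -1.2, 1.5]
opening: 0.0137
grip_force: 45.0
```

>>> step_arm(
  increments=[
    {"delta_pos": [0,0,0],"dr": [0,0,0],"fingers": 1},
    {"delta_pos": [0,0,0],"dr": [0,0,0],"fingers": 1},
    {"delta_pos": [0,0,0],"dr": [0,0,0],"fingers": 1},
    {"delta_pos": [0,0,0],"dr": [0,0,0],"fingers": 1},
    {"delta_pos": [0,0,0],"dr": [0,0,0],"fingers": 1},
  ],
)

```text
time: 16.9
tool_pos: [0.4537, 0.2687, 0.0002]
tool_rot: [-3.141, 0.0, -2.811]
contact_force: [1.1, -3.3, 4.0]
opening: 0.0135
grip_force: 45.0
```

>>> step_arm(
  increments=[
    {"delta_pos": [0,0,-1],"dr": [0,0,0],"fingers": 1},
    {"delta_pos": [0,0,-4],"dr": [0,0,0],"fingers": 1},
    {"delta_pos": [0,0,-8],"dr": [0,0,0],"fingers": 1},
    {"delta_pos": [0,0,-13],"dr": [0,0,0],"fingers": 1},
    {"delta_pos": [0,0,-18],"dr": [0,0,0],"fingers": 1},
  ],
)

```text
time: 17.52
tool_pos: [0.4525, 0.269, 0.1813]
tool_rot: [3.141, -0.002, -2.811]
contact_force: [1.5, 0.3, -4.2]
opening: 0.0134
grip_force: 45.0
```

```bash
python3 - <<'E'
from h import *
# average several top images, enlarge the bridge/lane
t=np.mean([viewer.read_camera("top").astype(float) for _ in range(3)],0)[:,:,::-1].astype(np.uint8)
cv2.imwrite("pics/top5.png",t)
cv2.imwrite("pics/top5z.png",cv2.resize(t[175:285,260:335],(409,600),interpolation=3))
E
python3 go.py .4606 -.0428 .18 185.2
```

```text
now [0.4544 0.2697 0.1824] [ 179.95    0.29 -161.03] t 17.68 open 0.0136 F [ 0.6  0.6 -4.9]
delta_cm [  9.57 -29.76   0.16] dr [ 0.09  0.28 13.77]
```

View pics/top5z.png

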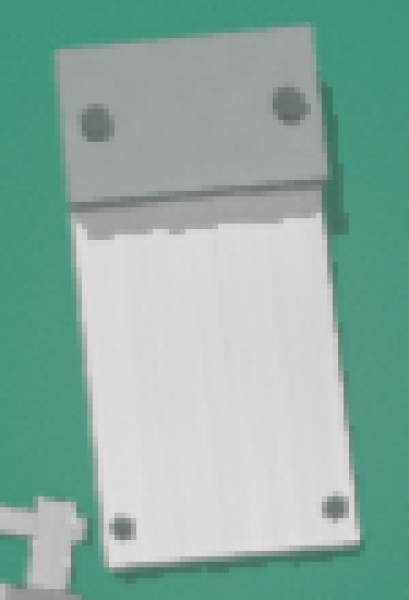

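Bridge top corners in this view are at (55,50), (313,27), (327,180) and (71,204). The bed's rear corners are at (106,567) and (360,543). I'll fit the fixture pose to them.

```bash
cat > fix.py <<'E'
from h import *
from scipy.optimize import least_squares
def pts(p,M):
    c,s=np.cos(p[2]),np.sin(p[2]); M=np.array(M)/1e3
    return np.c_[p[0]+c*M[:,0]-s*M[:,1],p[1]+s*M[:,0]+c*M[:,1],M[:,2]]
E
python3 - <<'E'
from fix import *; import pickle
k=600/110
uv=np.array([(260+x*75/409-.5+.09,175+y/k-.5+.09) for x,y in [(55,50),(313,27),(327,180),(71,204),(106,567),(360,543)]])
M=[(60,50,56),(60,-50,56),(0,-50,56),(0,50,56),(-140,50,20),(-140,-50,20)]
P=viewer.camera_params("top")
r=least_squares(lambda p:(w2pix("top",pts(p,M),P)-uv).ravel(),[.59,-.031,.09])
print(r.x,np.degrees(r.x[2]),r.fun.round(2))
P1=pickle.load(open("w1.pkl","rb"));u1=np.array([(237,129),(328,152)])
M1=[(-140,-50,20),(-140,50,20)]
q=least_squares(lambda p:np.r_[(w2pix("top",pts(p,M),P)-uv).ravel(),(w2pix("wrist",pts(p,M1),P1)-u1).ravel()],[.59,-.031,.09])
print(q.x,np.degrees(q.x[2]),q.fun.round(2))
E
```

```text
[ 0.59184721 -0.03002846  0.09061969] 5.192125533407831 [ 0.01  0.03 -0.06 -0.32  0.41 -0.29 -0.22 -0.11 -0.16  0.38  0.03  0.31]
[ 0.59107835 -0.02988112  0.08909376] 5.104696331684066 [-0.02  0.35 -0.08  0.07  0.34  0.11 -0.3   0.22 -0.33  0.71 -0.13  0.72
 -1.63 -0.04  1.05  1.05]
```

>>> step_arm(
  increments=[
    {"delta_pos": [1.5,-5,0],"dr": [0,0,2],"fingers": 1},
    {"delta_pos": [3.5,-11,0],"dr": [0,0,5],"fingers": 1},
    {"delta_pos": [5.5,-17,0],"dr": [0,0,8],"fingers": 1},
    {"delta_pos": [7.5,-23.5,0],"dr": [0,0,11],"fingers": 1},
    {"delta_pos": [9.4,-29.6,0],"dr": [0,0,13.8],"fingers": 1},
  ],
)

```text
time: 18.3
tool_pos: [0.4589, -0.0345, 0.178]
tool_rot: [3.14, -0.004, -3.053]
contact_force: [1.3, -0.5, -4.2]
opening: 0.014
grip_force: 45.0
```

>>> step_arm(
  increments=[
    {"delta_pos": [0,0,0],"dr": [0,0,0],"fingers": 1},
    {"delta_pos": [0,0,4],"dr": [0,0,0],"fingers": 1},
    {"delta_pos": [0,0,7],"dr": [0,0,0],"fingers": 1},
    {"delta_pos": [0,0,9],"dr": [0,0,0],"fingers": 1},
    {"delta_pos": [0,0,10],"dr": [0,0,0],"fingers": 1},
  ],
)

```text
time: 18.92
tool_pos: [0.4587, -0.0319, 0.0778]
tool_rot: [3.139, -0.005, -3.051]
contact_force: [0.5, 1.1, -4.2]
opening: 0.0136
grip_force: 45.0
```

```bash
python3 go.py .4620 -.0417 .022 185.15
```

```text
now [ 0.4587 -0.0319  0.0778] [ 179.88   -0.26 -174.79] t 18.93 open 0.0136 F [ 0.5  1.1 -4.2]
delta_cm [-0.27 -1.02  5.57] dr [ 0.12 -0.26  0.06]
```

>>> step_arm(
  increments=[
    {"delta_pos": [-0.3,-1,1.5],"dr": [0,0,0],"fingers": 1},
    {"delta_pos": [-0.3,-1,3],"dr": [0,0,0],"fingers": 1},
    {"delta_pos": [-0.3,-1,4.5],"dr": [0,0,0],"fingers": 1},
    {"delta_pos": [-0.3,-1,5.3],"dr": [0,0,0],"fingers": 1},
    {"delta_pos": [-0.3,-1,5.6],"dr": [0,0,0],"fingers": 1},
  ],
)

```text
time: 19.55
tool_pos: [0.4645, -0.0431, 0.0237]
tool_rot: [3.141, -0.0, -3.052]
contact_force: [0.4, -0.2, -3.5]
opening: 0.0135
grip_force: 45.0
```

```bash
python3 go.py .4620 -.0417 .016 185.15; python3 - <<'E'
from fix import *
s=robot.observe();tp=s["tool_pos"];yaw=s["tool_rot"][2]-np.pi
im=np.mean([viewer.read_camera("scene").astype(float) for _ in range(3)],0).astype(np.uint8)
cv2.imwrite("pics/s6.png",im[:,:,::-1])
F=(.5915,-.030,np.radians(5.15))
zg=tp[2]+.0058
band=pts((tp[0],tp[1],yaw),[(59,20,0),(71,20,0),(71,-20,0),(59,-20,0)]);band[:,2]=zg+.006
pb=w2pix("scene",band);print("pred band px",pb.round(1).tolist())
print("pred bridge px",w2pix("scene",pts(F,[(60,50,56),(60,-50,56),(0,-50,56),(0,50,56)])).round(1).tolist())
c=pb.mean(0).astype(int);g=im.mean(2).astype(int)
for v in range(c[1]-14,c[1]+15): print(v,c[0]-22,g[v,c[0]-22:c[0]+23].tolist())
E
```

```text
now [ 0.4645 -0.0431  0.0237] [ 1.7999e+02 -1.0000e-02 -1.7485e+02] t 19.55 open 0.0135 F [ 0.4 -0.2 -3.5]
delta_cm [0.24 0.16 0.77] dr [ 0.01 -0.01 -0.  ]
pred band px [[298.8, 199.8], [295.1, 202.2], [283.8, 193.6], [287.5, 191.3]]
pred bridge px [[265.4, 228.6], [237.3, 204.5], [257.6, 192.3], [286.0, 215.1]]
182 269 [118, 119, 118, 118, 118, 119, 119, 118, 119, 119, 119, 118, 119, 118, 118, 117, 119, 118, 118, 117, 118, 115, 120, 147, 196, 211, 216, 214, 196, 159, 135, 121, 80, 31, 26, 28, 28, 43, 66, 53, 30, 23, 41, 37, 25]
183 269 [118, 119, 118, 118, 118, 118, 118, 119, 119, 117, 118, 118, 118, 119, 118, 119, 118, 119, 117, 117, 119, 133, 163, 197, 213, 216, 215, 213, 212, 209, 208, 176, 106, 37, 27, 30, 26, 26, 28, 29, 25, 24, 21, 24, 21]
184 269 [118, 119, 119, 117, 118, 118, 119, 119, 118, 118, 118, 119, 117, 117, 119, 118, 118, 116, 118, 129, 154, 200, 212, 214, 214, 212, 212, 213, 213, 215, 208, 168, 92, 34, 26, 29, 30, 29, 27, 25, 22, 26, 25, 24, 28]
185 269 [118, 117, 119, 119, 117, 119, 118, 119, 118, 119, 120, 117, 118, 118, 118, 117, 116, 121, 143, 191, 208, 213, 215
[... 5165 characters left out ...]
08 269 [157, 157, 157, 157, 158, 157, 158, 159, 166, 177, 182, 183, 183, 184, 184, 183, 182, 172, 155, 145, 145, 149, 169, 196, 209, 211, 211, 210, 210, 211, 212, 212, 213, 214, 215, 214, 215, 214, 214, 214, 214, 213, 212, 205, 187]
209 269 [158, 158, 157, 157, 158, 158, 157, 157, 159, 165, 175, 181, 184, 185, 183, 176, 158, 144, 142, 146, 154, 163, 194, 210, 212, 210, 211, 211, 210, 211, 212, 213, 214, 214, 214, 214, 214, 214, 214, 214, 214, 210, 194, 178, 169]
210 269 [158, 158, 157, 157, 156, 158, 157, 157, 156, 158, 161, 173, 182, 184, 171, 152, 142, 146, 152, 162, 192, 204, 210, 211, 210, 210, 211, 211, 211, 212, 213, 214, 213, 214, 214, 213, 213, 214, 213, 211, 204, 187, 170, 167, 167]
```

```bash
cat > band.py <<'E'
from fix import *
F=(.5915,-.030,np.radians(5.15))
def band(n=3):
    s=robot.observe();tp=s["tool_pos"];yaw=s["tool_rot"][2]-np.pi; P=viewer.camera_params("scene")
    g=np.mean([viewer.read_camera("scene").astype(float).mean(2) for _ in range(n)],0)
    p0=pts((tp[0],tp[1],yaw),[(65,0,0)])[0]; z=tp[2]+.0058+.006
    # fit a rendered band (dark on bright) to the patch
    c=w2pix("scene",[*p0[:2],z],P)[0].astype(int); r=11
    patch=g[c[1]-r:c[1]+r+1,c[0]-r:c[0]+r+1]
    def ren(q):
        B=pts((p0[0]+q[0],p0[1]+q[1],yaw+q[2]),[(-6,20,0),(6,20,0),(6,-20,0),(-6,-20,0)]);B[:,2]=z
        u=w2pix("scene",B,P)-c+r; S=16
        m=np.zeros(((2*r+1)*S,)*2,np.uint8); cv2.fillPoly(m,[np.round((u+.5)*S).astype(np.int32)],255)
        return cv2.GaussianBlur(cv2.resize(m,(2*r+1,)*2,interpolation=cv2.INTER_AREA).astype(float)/255,(0,0),.6)
    from scipy.optimize import minimize
    w=(patch<175); obs=np.clip((182-patch)/172,0,1)*1.0
    wt=ren([0,0,0]); wt=cv2.dilate((wt>.05).astype(np.uint8),np.ones((3,3)))>0
    def cost(q): return (((ren(q)-obs)**2)*wt).sum()
    b=min((minimize(cost,[dx,dy,0],method="Nelder-Mead",options=dict(initial_simplex=np.array([[dx,dy,0],[dx+.002,dy,0],[dx,dy+.002,0],[dx,dy,.03]]))) for dx in(-.001,.001) for dy in(-.001,.001)),key=lambda o:o.fun)
    q=b.x; X=p0[:2]+q[:2]; R=np.array([[np.cos(F[2]),np.sin(F[2])],[-np.sin(F[2]),np.cos(F[2])]])
    print("cost",cost([0,0,0]).round(2),"->",round(b.fun,2),"shift mm",(q[:2]*1e3).round(2),"dyaw",np.degrees(q[2]).round(2))
    print("band in fixture: predicted",(R@(p0[:2]-F[:2])*1e3).round(2),"seen",(R@(X-F[:2])*1e3).round(2),"yaw rel",np.degrees(yaw-F[2]).round(2),"tool z",tp[2].round(4),"t",round(s["time"],2),"F",s["contact_force"].round(1))
if __name__=="__main__": band()
E
python3 band.py
```

```text
cost 3.7 -> 2.64 shift mm [-0.47  1.34] dyaw 0.36
band in fixture: predicted [-62.4   -1.61] seen [-62.74  -0.23] yaw rel -360.0 tool z 0.0243 t 19.7 F [-0.4  0.2 -4.4]
```

Predicted and seen band positions agree to about 1.5 mm. Shift sideways 1 mm, lower to just above the bed, then slide in.

>>> step_arm(
  increments=[
    {"delta_pos": [0,0.1,0.3],"dr": [0,0,0],"fingers": 1},
    {"delta_pos": [0,0.1,0.6],"dr": [0,0,0],"fingers": 1},
    {"delta_pos": [0,0.1,0.8],"dr": [0,0,0],"fingers": 1},
    {"delta_pos": [0,0.1,0.85],"dr": [0,0,0],"fingers": 1},
    {"delta_pos": [0,0.1,0.85],"dr": [0,0,0],"fingers": 1},
  ],
)

```text
time: 20.48
tool_pos: [0.4643, -0.0419, 0.0155]
tool_rot: [3.141, -0.0, -3.052]
contact_force: [0.1, -0.6, -3.8]
opening: 0.0133
grip_force: 45.0
```

>>> step_arm(
  increments=[
    {"delta_pos": [-0.4,0,0],"dr": [0,0,0],"fingers": 1},
    {"delta_pos": [-0.8,0,0],"dr": [0,0,0],"fingers": 1},
    {"delta_pos": [-1.2,0,0],"dr": [0,0,0],"fingers": 1},
    {"delta_pos": [-1.6,0,0],"dr": [0,0,0],"fingers": 1},
    {"delta_pos": [-2,0,0],"dr": [0,0,0],"fingers": 1},
  ],
)

```text
time: 21.1
tool_pos: [0.4845, -0.0401, 0.0156]
tool_rot: [3.142, 0.0, -3.052]
contact_force: [0.2, 0.1, -4.5]
opening: 0.0133
grip_force: 45.0
```

```bash
python3 band.py
```

```text
cost 2.68 -> 2.28 shift mm [-0.01  1.15] dyaw 1.0
band in fixture: predicted [-42.45  -0.47] seen [-42.36   0.68] yaw rel -359.99 tool z 0.0156 t 21.1 F [ 0.2  0.1 -4.5]
```

No lateral force, and the tip is about 7 mm inside. Continue.

>>> step_arm(
  increments=[
    {"delta_pos": [-0.4,0,0],"dr": [0,0,0],"fingers": 1},
    {"delta_pos": [-0.8,0,0],"dr": [0,0,0],"fingers": 1},
    {"delta_pos": [-1.2,0,0],"dr": [0,0,0],"fingers": 1},
    {"delta_pos": [-1.6,0,0],"dr": [0,0,0],"fingers": 1},
    {"delta_pos": [-2,0,0],"dr": [0,0,0],"fingers": 1},
  ],
)

```text
time: 21.88
tool_pos: [0.5044, -0.0383, 0.0155]
tool_rot: [3.141, -0.0, -3.052]
contact_force: [0.3, 0.2, -5.6]
opening: 0.0138
grip_force: 45.0
```

>>> step_arm(
  increments=[
    {"delta_pos": [-0.4,0,0],"dr": [0,0,0],"fingers": 1},
    {"delta_pos": [-0.8,0,0],"dr": [0,0,0],"fingers": 1},
    {"delta_pos": [-1.2,0,0],"dr": [0,0,0],"fingers": 1},
    {"delta_pos": [-1.2,0,0],"dr": [0,0,0],"fingers": 1},
    {"delta_pos": [-1.2,0,0],"dr": [0,0,0],"fingers": 1},
  ],
)

```text
time: 22.5
tool_pos: [0.5159, -0.0372, 0.0155]
tool_rot: [3.141, -0.0, -3.052]
contact_force: [-0.4, -0.2, -4.3]
opening: 0.0136
grip_force: 45.0
```

```bash
python3 band.py
```

```text
cost 35.81 -> 2.16 shift mm [19.62  4.01] dyaw 1.47
band in fixture: predicted [-10.9   -0.41] seen [9.   1.82] yaw rel -360.0 tool z 0.0155 t 22.5 F [-0.4 -0.2 -4.3]
```

The scene camera sees from behind the bridge, which now hides the band, so that fit is void. Dead reckoning agreed within 0.4 mm in x while the band was visible. Advance the last 11 mm, then lower 1.3 mm.

>>> step_arm(
  increments=[
    {"delta_pos": [-0.4,0,0],"dr": [0,0,0],"fingers": 1},
    {"delta_pos": [-0.8,0,0],"dr": [0,0,0],"fingers": 1},
    {"delta_pos": [-1.1,0,0],"dr": [0,0,0],"fingers": 1},
    {"delta_pos": [-1.1,0,0.05],"dr": [0,0,0],"fingers": 1},
    {"delta_pos": [-1.1,0,0.1],"dr": [0,0,0],"fingers": 1},
  ],
)

```text
time: 23.28
tool_pos: [0.5269, -0.0362, 0.0144]
tool_rot: [3.141, -0.0, -3.052]
contact_force: [-0.1, 0.5, -3.7]
opening: 0.0134
grip_force: 45.0
```

>>> step_arm(
  increments=[
    {"delta_pos": [0,0,0.02],"dr": [0,0,0],"fingers": 1},
    {"delta_pos": [0,0,0.04],"dr": [0,0,0],"fingers": 1},
    {"delta_pos": [0,0,0.06],"dr": [0,0,0],"fingers": 1},
    {"delta_pos": [0,0,0.08],"dr": [0,0,0],"fingers": 1},
    {"delta_pos": [0,0,0.08],"dr": [0,0,0],"fingers": 1},
  ],
)

```text
time: 23.9
tool_pos: [0.527, -0.0363, 0.0142]
tool_rot: [-3.142, 0.0, -3.052]
contact_force: [-4.2, -0.6, 4.1]
opening: 0.0138
grip_force: 45.0
```

```bash
python3 go.py .5268 -.0359 .0142 185.15; python3 - <<'E'
from fix import *
import pickle
# wrist view: dark/bright profile along gauge axis (blade top z=.026), fixture frame
F=(.5915,-.030,np.radians(5.15)); P=viewer.camera_params("wrist"); g=viewer.read_camera("wrist").astype(float).mean(2)
for x in range(-70,8,4):
    u=w2pix("wrist",pts(F,[(x,y,26) for y in(-14,14)]),P); print(x,[(int(a),int(b),int(g[int(b),int(a)]) if 0<=b<420 else None) for a,b in u])
E
```

```text
now [ 0.527  -0.0363  0.0142] [-180.      0.   -174.85] t 23.9 open 0.0138 F [-4.2 -0.6  4.1]
delta_cm [0.01 0.05 0.  ] dr [-0.  0.  0.]
-70 [(250, 236, 136), (297, 236, 138)]
-66 [(250, 242, 133), (297, 242, 146)]
-62 [(250, 249, 151), (297, 249, 147)]
-58 [(250, 255, 147), (297, 255, 147)]
-54 [(250, 261, 146), (297, 261, 121)]
-50 [(250, 267, 142), (297, 267, 81)]
-46 [(250, 273, 148), (297, 273, 38)]
-42 [(251, 279, 72), (296, 279, 68)]
-38 [(251, 285, 78), (296, 285, 71)]
-34 [(251, 291, 76), (296, 291, 71)]
-30 [(251, 297, 75), (296, 297, 68)]
-26 [(251, 302, 75), (296, 302, 74)]
-22 [(251, 308, 147), (296, 308, 36)]
-18 [(251, 313, 144), (296, 313, 35)]
-14 [(252, 319, 137), (296, 319, 38)]
-10 [(252, 324, 139), (295, 324, 33)]
-6 [(252, 330, 143), (295, 330, 30)]
-2 [(252, 335, 98), (295, 335, 99)]
2 [(252, 340, 50), (295, 340, 50)]
6 [(252, 345, 39), (295, 345, 35)]
```

The gauge is seated, with +4 N upward. Release and retreat up.

>>> step_arm(
  increments=[
    {"delta_pos": [0,0,0],"dr": [0,0,0],"fingers": 0.5},
    {"delta_pos": [0,0,0],"dr": [0,0,0],"fingers": 0.2},
    {"delta_pos": [0,0,0],"dr": [0,0,0],"fingers": 0.2},
    {"delta_pos": [0,0,0],"dr": [0,0,0],"fingers": 0.2},
    {"delta_pos": [0,0,-1],"dr": [0,0,0],"fingers": 0.2},
  ],
)

```text
time: 24.58
tool_pos: [0.5265, -0.0362, 0.0235]
tool_rot: [3.141, -0.002, -3.052]
contact_force: [0.3, 0.2, -0.8]
opening: 0.0367
grip_force: 0.0
```

>>> step_arm(
  increments=[
    {"delta_pos": [0,0,-3],"dr": [0,0,0],"fingers": 0.2},
    {"delta_pos": [0,0,-7],"dr": [0,0,0],"fingers": 0.2},
    {"delta_pos": [0,0,-11],"dr": [0,0,0],"fingers": 0.2},
    {"delta_pos": [0,0,-15],"dr": [0,0,0],"fingers": 0.2},
    {"delta_pos": [0,0,-18],"dr": [0,0,0],"fingers": 0.2},
  ],
)

```text
time: 25.2
tool_pos: [0.5274, -0.0364, 0.2065]
tool_rot: [-3.141, 0.003, -3.052]
contact_force: [0.6, -0.6, -1.0]
opening: 0.0361
grip_force: 0.0
```

>>> step_arm(
  increments=[
    {"delta_pos": [2,4,0],"dr": [0,0,0],"fingers": 0.2},
    {"delta_pos": [4,10,0],"dr": [0,0,0],"fingers": 0.2},
    {"delta_pos": [6,16,0],"dr": [0,0,0],"fingers": 0.2},
    {"delta_pos": [8,22,0],"dr": [0,0,0],"fingers": 0.2},
    {"delta_pos": [10,27,0],"dr": [0,0,0],"fingers": 0.2},
  ],
)

```text
time: 25.82
tool_pos: [0.4022, 0.2255, 0.2047]
tool_rot: [3.141, 0.002, -3.051]
contact_force: [1.5, 0.9, -0.1]
opening: 0.0364
grip_force: 0.0
```

```bash
python3 - <<'E'
from fix import *
F=(.5915,-.030,np.radians(5.15)); P=viewer.camera_params("top")
g=np.mean([viewer.read_camera("top").astype(np.float32).mean(2) for _ in range(5)],0).astype(np.float32)
def samp(M):
    u=w2pix("top",pts(F,M),P).astype(np.float32); return cv2.remap(g,u[:,:1].copy(),u[:,1:].copy(),1).ravel()
print("axis profile at blade-top height, y=-14..14 mean (x,val)")
print([(x,int(np.mean(samp([(x,y,26) for y in(-15,-13,13,15)])))) for x in range(-125,8,2)])
print("across blade at band x=-4",[(y,int(samp([(-4,y,26)])[0])) for y in range(-32,33,2)])
print("across blade x=-20",[(y,int(samp([(-20,y,26)])[0])) for y in range(-32,33,2)])
print("across blade x=-110",[(y,int(samp([(-110,y,26)])[0])) for y in range(-32,33,2)])
print("fin top across x=-65 z68",[(y,int(samp([(-65,y,68)])[0])) for y in range(-20,21,2)])
print("fin top along y0 z68",[(x,int(samp([(x,0,68)])[0])) for x in range(-110,-20,3)])
E
```

```text
axis profile at blade-top height, y=-14..14 mean (x,val)
[(-125, 218), (-123, 218), (-121, 216), (-119, 200), (-117, 192), (-115, 190), (-113, 190), (-111, 190), (-109, 189), (-107, 186), (-105, 182), (-103, 186), (-101, 186), (-99, 185), (-97, 184), (-95, 182), (-93, 182), (-91, 181), (-89, 180), (-87, 178), (-85, 177), (-83, 177), (-81, 177), (-79, 180), (-77, 184), (-75, 183), (-73, 182), (-71, 181), (-69, 180), (-67, 179), (-65, 177), (-63, 176), (-61, 175), (-59, 176), (-57, 181), (-55, 183), (-53, 182), (-51, 181), (-49, 180), (-47, 179), (-45, 181), (-43, 186), (-41, 189), (-39, 189), (-37, 189), (-35, 189), (-33, 188), (-31, 188), (-29, 188), (-27, 187), (-25, 187), (-23, 187), (-21, 187), (-19, 187), (-17, 187), (-15, 187), (-13, 187), (-11, 188), (-9, 185), (-7, 152), (-5, 103), (-3, 71), (-1, 67), (1, 82), (3, 113), (5, 143), (7, 162)]
across blade at band x=-4 [(-32, 161), (-30, 161), (-28, 160), (-26, 161), (-24, 162), (-22, 161), (-20, 137), (-18, 103), (-16, 88), (-14, 83), (-12, 81), (-10, 79), (-8, 79), (-6, 84), (-4, 86), (-2, 85), (0, 87), (2, 84), (4, 85), (6, 87)
[... 836 characters left out ...]
187), (20, 188), (22, 200), (24, 215), (26, 219), (28, 218), (30, 217), (32, 219)]
fin top across x=-65 z68 [(-20, 213), (-18, 182), (-16, 184), (-14, 190), (-12, 166), (-10, 145), (-8, 135), (-6, 109), (-4, 87), (-2, 82), (0, 83), (2, 83), (4, 83), (6, 82), (8, 104), (10, 160), (12, 188), (14, 191), (16, 190), (18, 189), (20, 188)]
fin top along y0 z68 [(-110, 190), (-107, 179), (-104, 150), (-101, 141), (-98, 141), (-95, 98), (-92, 80), (-89, 83), (-86, 83), (-83, 82), (-80, 83), (-77, 83), (-74, 82), (-71, 84), (-68, 84), (-65, 83), (-62, 83), (-59, 83), (-56, 82), (-53, 83), (-50, 82), (-47, 82), (-44, 82), (-41, 82), (-38, 80), (-35, 117), (-32, 182), (-29, 187), (-26, 187), (-23, 187)]
```

From the top camera, the gauge's rear end is at x ≈ -119.5 mm, the fin spans -95 to -35 and the band starts at -6. The sideways offset is about 1 mm, so everything is within tolerance.

```bash
python3 -c "
from cell import robot
print(robot.hand_in())"
```

```text
the job is handed in; nothing more can be done
None
```

I handed the job in at about 26 s; it returned no verdict. The carrier lies flat in the tray, and the wider gauge lies flat in the gap with the bridge's front edge over the dark band, about 1 mm off centre sideways by the top camera.

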